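Kit the new wheel bearings

ROBOT

A 6-joint arm with a two-finger parallel gripper is mounted at the origin on the work surface. World frame = base frame: x ahead of the robot, y to its left, z up, the work surface at z = 0. Lengths are in m, angles in degrees, forces in N, time in s.
With the tool pointing down it reaches from about 0.275 to 0.825 m from the base axis. Payload 5.2 kg.
Tool frame: the origin (TCP) lies between the finger pads; the fingertips stand 17 mm ahead of it and the grasp point (between the pads) lies 2 mm behind it; z points along the fingers, y is the line along which they close (so a half turn about z gives the same grasp; the last joint's range is limited). The gripper opens to 93 mm and grips with 3 to 60 N. Pads are 15 mm wide; open, the fingers measure 128 mm over their backs; the gripper's body (75 mm by 188 mm) begins 65 mm behind the grasp point.
Start: joints at [-77.223, 14.817, 87.949, -0, 77.235, -11.62], TCP at [0.227, -0.501, 0.206] pointing down, gripper open.
Joint ranges: [-179.93, 179.93], [-52.35, 119.4], [10.71, 147.94], [-69.91, 249.91], [12.55, 155.21], [-178.61, 178.61]. Speed limits (degrees/s): [147.25, 147.25, 180, 180, 180, 180].

INTERFACE

Orientations are given as [roll, pitch, yaw] about the fixed x, y, z axes, in that order (R = Rz(yaw) Ry(pitch) Rx(roll)).
In Python, from cell import ctrl gives the robot as it stands.
- The arm moves only by the tool arm_command, never from a script. Its argument "moves" is a list that holds one entry, the list of rows, each a list of 7 numbers: the turn, a rotation vector about the tool's x, y, z in degrees, then the shift along the tool's x, y, z in m, then the finger opening in m, from 0 to 0.093. A call has 1 to 12 rows; each row shifts and turns the commanded pose from where the row before left it, along the tool's axes as they then stand; what a row does not reach is not made up. A row lasts 1/8 s, in which the tool goes at most 62.5 mm and 10.7 degrees, less where a joint would pass 70% of its speed; a pose out of reach is approached as far as the arm can. A call is refused whole if a number of a shift passes 0.0625 or a number of a turn 10.7, either way. A call with a gripper value outside its range is refused whole. The fingers move at their own pace and stop on an object; the grip force is fixed at half the most. Time passes only in rows, so rows that do not move let the fingers close. It gives the time, the measured TCP pose, the force, the opening and the grip force at its end, in the units of the state.
- ctrl.observe(): the state, without advancing time (a new reading comes with each control period).
- ctrl.read_camera(name): name is "side" or "top" or "wrist"; returns a dict with "pixels" (420x560x3 uint8, red, green, blue), "camera_matrix" (3x3 intrinsics, pixels), "cam_to_world" (4x4, takes a point from camera to world coordinates). Camera axes: x right, y down, z forward; pixel columns grow to the right and rows downward; lengths in m; the calibration is good to about 2 mm. A picture is of the moment at which its call begins. There is no depth.
- ctrl.hand_in(): hands the job in; it is judged then, once.
Trained networks look in a picture, given as the dict that the camera call returned (one of the last four; its "shot" number tells which), for a name from the list of things; names that differ only in an ending like _2 or _b are one class to them, and where a whole thing is asked for, a point or a joint stands for the part that bears it (a point fixed in the world has none). Each returns a list of dicts, best first, with "score" (0 to 1); they miss things now and then, are a little off and sometimes report something else, mostly with a low value. They report only what shows in the picture. A call takes as long as a camera call. They do not tell look-alikes from the thing itself.
- ctrl.regions_of(name, picture): "pixels" (420x560 bool, what is visible of it) and "bbox" ([centre column, centre row, width, height] as shares, 0 to 1, of the picture: columns of its width, rows of its height, round what is visible of it).
- ctrl.landmark_of(name, picture): "location" ([column, row] as shares, 0 to 1, of the picture: columns of its width, rows of its height: a listed point, or the origin of a listed thing).
The state is a dict: "t": time; "q": joint angles; "joint_velocities": joint speeds; "tau": joint torques, N m; "tcp_pos": TCP position; "orientation": TCP orientation; "force": force on the tool from outside, world axes, zero at the start; "wrist_torque": the same for the moment, N m; "gripper_width": opening from 0.0 (shut) to 1.0 (fully open); "grasp_force": force on a finger pad.
Only numpy, scipy, OpenCV 4.12 (cv2) and the standard library are available. Lean on these libraries where they do the work, as an engineer would, in place of code of your own. Each camera call takes 0.05 s, during which the arm holds its last target. There are 200 camera calls.

TASK

Set out the four new bearings (orange seals) for today's wheel jobs, one per dish: the largest in the red dish, the second largest in the yellow, the third in the blue and the smallest in the green. Lay each one flat close to the middle of its dish, set down gently rather than dropped, and leave the two old rusty bearings with black seals where they lie.

Things in the scene. Friction and masses are not known exactly. Their poses are not given: they have to be found in the camera images.
- bearing_62: new ball bearing, the largest of the four new ones: bright steel rings with a vivid orange seal between them, 62 mm outside diameter, 25 mm bore, 16 mm thick, about 200 g; loose, lying flat on the bench at the start. Origin at its very centre, half its thickness above what it lies on; z is its axis. Grasp it across the outside from above
- bearing_52: new ball bearing, the second largest of the four new ones: bright steel rings with a vivid orange seal between them, 52 mm outside diameter, 20 mm bore, 15 mm thick, about 130 g; loose, lying flat on the bench at the start. Origin at its very centre, half its thickness above what it lies on; z is its axis. Grasp it across the outside from above
- bearing_42: new ball bearing, the third largest of the four new ones: bright steel rings with a vivid orange seal between them, 42 mm outside diameter, 15 mm bore, 13 mm thick, about 80 g; loose, lying flat on the bench at the start. Origin at its very centre, half its thickness above what it lies on; z is its axis. Grasp it across the outside from above
- bearing_32: new ball bearing, the smallest of the four new ones: bright steel rings with a vivid orange seal between them, 32 mm outside diameter, 12 mm bore, 10 mm thick, about 40 g; loose, lying flat on the bench at the start. Origin at its very centre, half its thickness above what it lies on; z is its axis. Grasp it across the outside from above
- old_bearing_52: old worn bearing: dark rust-brown rings with a black seal, 52 mm outside diameter, 20 mm bore, 15 mm thick, about 130 g, loose, lying flat; not wanted, to be left where it lies. Origin at its very centre; z is its axis. Listed centres are at least 100 mm apart; the unlisted socket (32 mm tall) and nuts among them stay over 70 mm from each
- old_bearing_42: old worn bearing: dark rust-brown rings with a black seal, 42 mm outside diameter, 15 mm bore, 13 mm thick, about 80 g, loose, lying flat; not wanted, to be left where it lies. Origin at its very centre; z is its axis. Listed centres are at least 100 mm apart; the unlisted socket (32 mm tall) and nuts among them stay over 70 mm from each
- dish_red: red shallow round plastic dish, fixed to the bench, for the largest new bearing: 104 mm outside diameter, 94 mm inside, floor 3 mm thick, rim 6 mm above the bench (3 mm above its floor). Origin at the centre of its underside, on the bench; z up
- dish_yellow: yellow shallow round plastic dish, fixed to the bench, for the second largest new bearing: 104 mm outside diameter, 94 mm inside, floor 3 mm thick, rim 6 mm above the bench (3 mm above its floor). Origin at the centre of its underside, on the bench; z up
- dish_blue: blue shallow round plastic dish, fixed to the bench, for the third largest new bearing: 104 mm outside diameter, 94 mm inside, floor 3 mm thick, rim 6 mm above the bench (3 mm above its floor). Origin at the centre of its underside, on the bench; z up
- dish_green: green shallow round plastic dish, fixed to the bench, for the smallest new bearing: 104 mm outside diameter, 94 mm inside, floor 3 mm thick, rim 6 mm above the bench (3 mm above its floor). Origin at the centre of its underside, on the bench; z up
Things that resemble listed ones, but are neither listed nor needed, are in the scene too. Leave any purple or white look-alike of the dish_yellow alone.

How it is judged (in metres and radians):
At the end, for the whole second after the job is handed in: Every new bearing lies flat (within 0.1 rad) on the floor of its own dish (height within 3 mm), its centre within 15 mm of the dish's centre, released and at rest: 62 mm in red, 52 mm in yellow, 42 mm in blue, 32 mm in green. Both old bearings are within 15 mm of where they started (horizontal distance between bearing_62 and dish_red below 0.015 m and z of bearing_62 in the frame of dish_red between 0.008 and 0.014 m and angle between the z axis of bearing_62 and the z axis of dish_red, either way round below 0.1 rad and linear speed of each of bearing_62, bearing_52, bearing_42, bearing_32 below 0.02 m/s and angular speed of each of bearing_62, bearing_52, bearing_42, bearing_32 below 0.2 rad/s and contact force between each of bearing_62, bearing_52, bearing_42, bearing_32 and the fingers below 0.05 N and horizontal distance between bearing_52 and dish_yellow below 0.015 m and z of bearing_52 in the frame of dish_yellow between 0.0075 and 0.0135 m and angle between the z axis of bearing_52 and the z axis of dish_yellow, either way round below 0.1 rad and horizontal distance between bearing_42 and dish_blue below 0.015 m and z of bearing_42 in the frame of dish_blue between 0.0065 and 0.0125 m and angle between the z axis of bearing_42 and the z axis of dish_blue, either way round below 0.1 rad and horizontal distance between bearing_32 and dish_green below 0.015 m and z of bearing_32 in the frame of dish_green between 0.005 and 0.011 m and angle between the z axis of bearing_32 and the z axis of dish_green, either way round below 0.1 rad and distance of each of old_bearing_52, old_bearing_42 from where it was at the start of the episode below 0.015 m); the robot touches nothing.
It fails at once if an old bearing is moved by more than 15 mm (distance of any of old_bearing_52, old_bearing_42 from where it was at the start of the episode above 0.015 m).
It fails at once if a new bearing is dropped or thrown (untouched by the fingers and faster than 0.7 m/s, a fall of about 25 mm) ((linear speed of bearing_62 above 0.7 m/s and contact force between bearing_62 and the fingers below 0.05 N) or (linear speed of bearing_52 above 0.7 m/s and contact force between bearing_52 and the fingers below 0.05 N) or (linear speed of bearing_42 above 0.7 m/s and contact force between bearing_42 and the fingers below 0.05 N) or (linear speed of bearing_32 above 0.7 m/s and contact force between bearing_32 and the fingers below 0.05 N)).
It also fails if it takes over 106 s, if anything falls off the work surface, if the arm or the gripper's body presses on something with over 40 N, if the wrist force passes 120 N, or if a joint passes its speed limit or range.

## Working session

There is one attempt and no reset: what is moved stays moved. The work goes in short steps, Python scripts to look and compute and a tool call to move; the robot and the scene stay as the last step left them, time stands still between calls to the robot, and variables do not carry over. Pictures are saved under pics/ and viewed, at most 14 in all, crops included, and the job is handed in when it is done.

Besides the shell and the picture viewer there is one more tool, called as name([rows], argument=value, ...), one row to a line, values as JSON. arm_command: Moves the arm, as the interface text tells. Its arguments: {"type":"object","properties":{"moves":{"type":"array"}},"required":["moves"]}

```bash
mkdir -p pics; ls; python3 - <<'E'
from cell import ctrl
import cv2
s=ctrl.observe();print(s)
for n in("top","side"):
    p=ctrl.read_camera(n);cv2.imwrite(f"pics/{n}0.png",p["pixels"][:,:,::-1]);print(p["camera_matrix"],p["cam_to_world"])
E
```

```text
pics
{'t': 0.0, 'q': array([-7.72230919e+01,  1.48572596e+01,  8.80101343e+01,  5.45408432e-06,
        7.72359223e+01, -1.16199087e+01]), 'joint_velocities': array([ 0.06025329, -0.0336353 ,  0.0702813 , -0.03364268, -0.1597799 ,
        0.08878683]), 'tau': array([-3.27870666e-04, -4.37298596e+01, -2.84009027e+01,  7.16300053e-02,
        4.10457782e-02, -1.63870068e-04]), 'tcp_pos': array([ 0.22706909, -0.50031095,  0.20484314]), 'orientation': array([-1.79898802e+02, -2.08149665e-02,  2.43967973e+01]), 'force': array([-0.66580928, -0.35000796,  1.08610053]), 'wrist_torque': array([ 0.04008777, -0.04606662,  0.01001236]), 'grasp_force': 0.0, 'gripper_width': 1.0004401716006184}
[[445.75734751   0.         281.49034583]
 [  0.         445.75734751 216.29451857]
 [  0.           0.           1.        ]] [[-0.01628023 -0.99508434  0.09768377  0.33807779]
 [-0.99982262  0.01712689  0.0078351  -0.01366416]
 [-0.0094696  -0.09753889 -0.99518666  1.09641598]
 [ 0.          0.          0.          1.        ]]
[[437.62619294   0.         274.30190642]
 [  0.         437.62619294 206.41321298]
 [  0.           0.           1.        ]] [[-0.9994662  -0.01872906  0.02676813  0.40205124]
 [-0.03263125  0.53255048 -0.84576899  1.04358834]
 [ 0.00158508 -0.846191   -0.53287735  0.72210336]
 [ 0.          0.          0.          1.        ]]
```

View pics/top0.png

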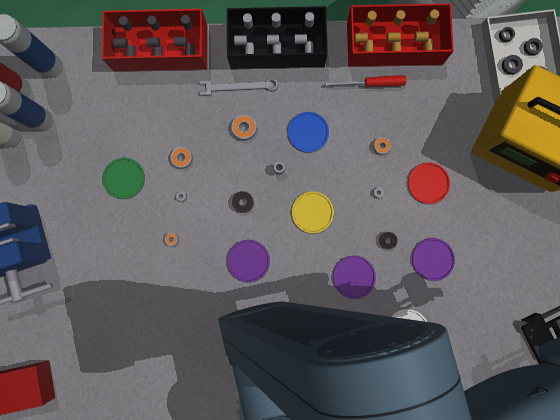

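View pics/side0.png

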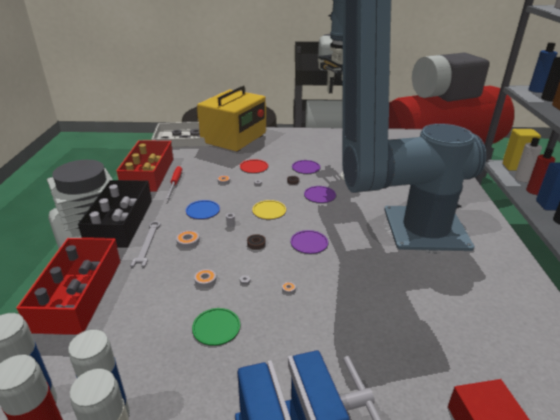

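The top view shows the orange bearings at (244,127), (181,157), (382,145) and (171,240). The old ones are at (242,202) and (388,240). The dishes are red (428,184), yellow (312,212), blue (308,132) and green (123,178). The purple dishes are look-alikes. Next I triangulate from both views.

```bash
cat >h.py <<'E'
from cell import ctrl
import numpy as np, cv2
from scipy.spatial.transform import Rotation as R
def ray(p,uv):
    T=p["cam_to_world"];d=np.linalg.solve(p["camera_matrix"],[uv[0],uv[1],1.]);return T[:3,3],T[:3,:3]@d
def plane(p,uv,z):
    o,d=ray(p,uv);return o+d*(z-o[2])/d[2]
def tri(p1,u1,p2,u2):
    o,d=ray(p1,u1);a,b=ray(p2,u2)
    s=np.linalg.lstsq(np.c_[d,-b],a-o,rcond=None)[0];x,y=o+s[0]*d,a+s[1]*b
    return (x+y)/2,np.linalg.norm(x-y)
def px(l): return np.array(l)*[560,420]
def jaw():  # TCP rotation
    return R.from_euler('xyz',ctrl.observe()["orientation"],degrees=True)
E
python3 - <<'E'
from h import *
t=ctrl.read_camera("top");s=ctrl.read_camera("side")
for n in["bearing_62","bearing_52","bearing_42","bearing_32","old_bearing_52","old_bearing_42","dish_red","dish_yellow","dish_blue","dish_green"]:
    for p,k in((t,"T"),(s,"S")):
        print(n,k,[(px(l["location"]).round(1).tolist(),round(l["score"],2)) for l in ctrl.landmark_of(n,p)[:4]],
        [((np.array(l["bbox"])*[560,420,560,420]).round(0).tolist(),round(l["score"],2)) for l in ctrl.regions_of(n,p)[:2]])
    a=ctrl.landmark_of(n,t);b=ctrl.landmark_of(n,s)
    if a and b:
        x,e=tri(t,px(a[0]["location"]),s,px(b[0]["location"]));print("   ",x.round(4),round(e,4))
E
```

```text
bearing_62 T [([385.3, 144.7], 0.77), ([173.7, 240.3], 0.6), ([242.5, 129.0], 0.59)] [([244.0, 129.0, 26.0, 25.0], 0.95), ([180.0, 157.0, 22.0, 23.0], 0.81)]
bearing_62 S [([206.0, 279.3], 0.76), ([186.9, 240.4], 0.74), ([285.3, 286.7], 0.49), ([224.5, 177.9], 0.41)] [([205.0, 279.0, 17.0, 17.0], 0.92), ([188.0, 240.0, 22.0, 16.0], 0.75)]
    [ 0.7572 -0.3994 -0.5687] 0.0218
bearing_52 T [([385.3, 144.7], 0.77), ([173.7, 240.3], 0.6), ([242.5, 129.0], 0.59)] [([244.0, 129.0, 26.0, 25.0], 0.95), ([180.0, 157.0, 22.0, 23.0], 0.81)]
bearing_52 S [([206.0, 279.3], 0.76), ([186.9, 240.4], 0.74), ([285.3, 286.7], 0.49), ([224.5, 177.9], 0.41)] [([205.0, 279.0, 17.0, 17.0], 0.92), ([188.0, 240.0, 22.0, 16.0], 0.75)]
    [ 0.7572 -0.3994 -0.5687] 0.0218
bearing_42 T [([385.3, 144.7], 0.77), ([173.7, 240.3], 0.6), ([242.5, 129.0], 0.59)] [([244.0, 129.0, 26.0, 25.0], 0.95), ([180.0, 157.0, 22.0, 23.0], 0.81)]
bearing_42 S [([206.0, 279.3], 0.76), ([186.9, 240.4], 0.74), ([285.3, 286.7], 0.49), ([224.5, 177.9], 0.41)] [([205.0, 279.0, 17.0, 17.0], 0.92), ([188.0, 240.0, 22.0, 16.0], 0.75)]
   
[... 1325 characters left out ...]
83), ([311.5, 212.4], 0.77), ([433.4, 259.2], 0.6), ([354.6, 276.5], 0.6)] [([353.0, 279.0, 45.0, 45.0], 0.96), ([247.0, 261.0, 42.0, 42.0], 0.93)]
dish_yellow S [([320.7, 196.2], 0.76), ([311.1, 242.3], 0.75), ([269.6, 208.5], 0.62), ([304.7, 169.6], 0.59)] [([320.0, 195.0, 24.0, 18.0], 0.88), ([309.0, 243.0, 39.0, 25.0], 0.81)]
    [ 0.2162 -0.3247 -0.0828] 0.1229
dish_blue T [([305.6, 132.6], 0.84)] []
dish_blue S [([203.3, 214.1], 0.63)] [([204.0, 212.0, 32.0, 13.0], 0.8)]
    [ 0.6571 -0.0698 -0.0114] 0.0048
dish_green T [([122.1, 176.9], 0.6)] [([123.0, 178.0, 42.0, 38.0], 0.7)]
dish_green S [([214.9, 321.3], 0.66)] [([218.0, 326.0, 51.0, 37.0], 0.92)]
    [0.5491 0.3867 0.0148] 0.0008
```

The networks are a few pixels off, so I refine with colour blobs that start from their finds, and triangulate those.

```bash
cat >>h.py <<'E'
HUE={"orange":(8,16,150),"red":(0,4,150),"yellow":(21,32,150),"blue":(104,118,150),"green":(55,75,120)}
def blobs(p,c,amin=12):
    h=cv2.cvtColor(p["pixels"],cv2.COLOR_RGB2HSV);a,b,s=HUE[c]
    m=cv2.inRange(h,(a,s,60),(b,255,255))
    if c!="orange":m=cv2.morphologyEx(m,cv2.MORPH_CLOSE,np.ones((3,3)))
    n,l,st,ce=cv2.connectedComponentsWithStats(cv2.dilate(m,np.ones((5,5))) if c=="orange" else m)
    out=[]
    for i in range(1,n):
        k=(l==i)&(m>0)
        if k.sum()<amin:continue
        pts=cv2.convexHull(np.argwhere(k)[:,::-1].astype(np.int32))
        if len(pts)<5:continue
        e=cv2.fitEllipse(pts)
        out.append((np.array(e[0]),np.array(e[1]),int(k.sum())))
    return sorted(out,key=lambda o:-o[2])
E
python3 - <<'E'
from h import *
t=ctrl.read_camera("top");s=ctrl.read_camera("side")
for c in HUE:
    A=blobs(t,c)[:8];B=blobs(s,c)[:8]
    for u in A:
        if not(60<u[0][0]<460 and 100<u[0][1]<300):continue
        best=min(((tri(t,u[0],s,v[0]),v) for v in B),key=lambda r:r[0][1])
        x,e=best[0]
        print(c,u[0].round(1),u[1].round(1),u[2],"| side",best[1][0].round(1),best[1][1].round(1),"|",x.round(4),round(e,4),"plane",plane(t,u[0],.014 if c=="orange" else .004).round(4))
h=cv2.cvtColor(t["pixels"],cv2.COLOR_RGB2HSV)
for q in((242,194),(388,232),(242,202)):print(q,plane(t,q,.014).round(3))
for q in((279,169),(181,197),(378,193)):print("clutter",plane(t,q,.01).round(3))
E
```

```text
orange [243.6 126.2] [19.8 20.9] 206 | side [187.  236.5] [ 9.1 17.1] | [0.6707 0.0854 0.0162] 0.0004 plane [0.6716 0.0856 0.014 ]
orange [180.6 156.8] [16.4 17.5] 151 | side [204.7 275.6] [ 9.7 16.2] | [0.5961 0.2421 0.0156] 0.0007 plane [0.5968 0.2425 0.014 ]
orange [382.2 145. ] [13.  13.9] 100 | side [204.7 275.6] [ 9.7 16.2] | [ 0.7518 -0.3793 -0.5311] 0.0118 plane [ 0.6173 -0.257   0.014 ]
orange [170.7 238.9] [ 9.6 10.9] 55 | side [204.7 275.6] [ 9.7 16.2] | [0.4884 0.2741 0.0483] 0.1952 plane [0.3937 0.2653 0.014 ]
red [428.6 182.7] [40.6 42.1] 1355 | side [253.5 165.9] [12.3 26.7] | [ 0.5226 -0.3707  0.0026] 0.0003 plane [ 0.5225 -0.3703  0.004 ]
yellow [312.2 211.8] [41.1 41.6] 1357 | side [268.9 209.4] [17.3 31.8] | [ 0.4548 -0.0811  0.0023] 0.001 plane [ 0.4551 -0.081   0.004 ]
blue [307.8 131.5] [39.8 40.8] 1292 | side [202.2 209.3] [16.9 32.1] | [ 0.658  -0.0746  0.0025] 0.0006 plane [ 0.6578 -0.0745  0.004 ]
green [123.  177.7] [39.9 41.4] 1308 | side [215.7 326.5] [35.7 47.1] | [0.5487 0.3891 0.0017] 0.0007 plane [0.5486 0.3883 0.004 ]
(242, 194) [0.501 0.091 0.014]
(388, 232) [ 0.402 -0.263  0.014]
(242, 202) [0.481 0.091 0.014]
clutter [ 0.562 -0.001  0.01 ]
clutter [0.497 0.242 0.01 ]
clutter [ 0.498 -0.243  0.01 ]
```

Sizes are clear from the seal diameters: 62 mm at (243,126), 52 mm at (181,157), 42 mm at (382,145), 32 mm at (171,239). I start with the 42 mm one, which is nearest.

arm_command([
  [[0, 0, 8.13, 0, 0, 0, 0.093], [0, 0, 8.13, 0, 0, 0, 0.093], [0, 0, 8.13, 0, 0, 0, 0.093], [0, 0, 0, 0.049, -0.0305, 0, 0.093], [0, 0, 0, 0.049, -0.0305, 0, 0.093], [0, 0, 0, 0.049, -0.0305, 0, 0.093], [0, 0, 0, 0.049, -0.0305, 0, 0.093], [0, 0, 0, 0.049, -0.0305, 0, 0.093], [0, 0, 0, 0.049, -0.0305, 0, 0.093], [0, 0, 0, 0.049, -0.0305, 0, 0.093], [0, 0, 0, 0.047, -0.0305, 0, 0.093], [0, 0, 0, 0, 0, 0.03, 0.093]],
])

```text
t: 4.8
tcp_pos: [0.6219, -0.2545, 0.1774]
orientation: [179.9, -0.3, 0.3]
force: [-0.1, -0.9, -0.4]
gripper_width: 1.004
grasp_force: 0.0
```

```bash
cat >>h.py <<'E'
def look(c,z,amin=150):
    p=ctrl.read_camera("wrist");o=ctrl.observe()
    for b in blobs(p,c,amin)[:3]:print(c,b[0].round(1),b[1].round(1),b[2],"->",plane(p,b[0],z).round(4))
    print("tcp",o["tcp_pos"].round(4),o["orientation"].round(2),"w",round(o["gripper_width"]*93,1),"F",o["force"].round(1),"t",round(o["t"],2));return p
E
python3 - <<'E'
from h import *
p=look("orange",.013)
print([(px(l["location"]).round(),round(l["score"],2)) for l in ctrl.landmark_of("bearing_42",p)[:3]])
cv2.imwrite("pics/w1.png",p["pixels"][:,:,::-1]);print(p["cam_to_world"].round(4))
E
```

```text
orange [276.4 200.3] [28.3 29. ] 396 -> [ 0.6172 -0.2569  0.013 ]
tcp [ 0.6175 -0.2541  0.171 ] [-179.86    0.21    0.21] w 92.6 F [-2.3  1.4 -4.3] t 4.85
[(array([279., 199.]), 0.96)]
[[ 0.0044 -0.9702 -0.2424  0.6903]
 [-1.     -0.0039 -0.0026 -0.2543]
 [ 0.0015  0.2424 -0.9702  0.3565]
 [ 0.      0.      0.      1.    ]]
```

View pics/w1.png

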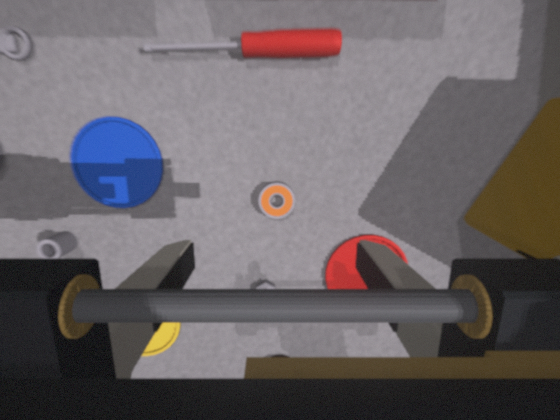

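The bearing shows at (276,200). The wrist and top rays agree at its 13 mm top, and it sits right under the gripper. Descending.

arm_command([
  [[0, 0, 0, 0, 0.003, 0.04, 0.093], [0, 0, 0, 0, 0, 0.04, 0.093], [0, 0, 0, 0, 0, 0.035, 0.093], [0, 0, 0, 0, 0, 0.02, 0.093], [0, 0, 0, 0, 0, 0, 0.093], [0, 0, 0, 0, 0, 0, 0.093]],
])

```text
t: 5.65
tcp_pos: [0.6178, -0.2609, 0.0423]
orientation: [179.9, -0.1, -0.0]
force: [0.8, 0.2, -0.2]
gripper_width: 1.002
grasp_force: 0.0
```

arm_command([
  [[0, 0, 0, 0, -0.003, 0.01, 0.093], [0, 0, 0, 0, 0, 0.01, 0.093], [0, 0, 0, 0, 0, 0, 0.06], [0, 0, 0, 0, 0, 0, 0.036], [0, 0, 0, 0, 0, 0, 0.036], [0, 0, 0, 0, 0, 0, 0.036], [0, 0, 0, 0, 0, 0, 0.036], [0, 0, 0, 0, 0, 0, 0.036]],
])

```text
t: 6.65
tcp_pos: [0.6172, -0.2569, 0.0207]
orientation: [180.0, -0.0, 0.0]
force: [0.1, -0.2, 0.3]
gripper_width: 0.414
grasp_force: 0.0
```

The opening is 38.5 mm with no grip force, so I let it settle and look.

arm_command([
  [[0, 0, 0, 0, 0, 0, 0.03], [0, 0, 0, 0, 0, 0, 0.03], [0, 0, 0, 0, 0, 0, 0.03], [0, 0, 0, 0, 0, 0, 0.03]],
])

```text
t: 7.15
tcp_pos: [0.6172, -0.2569, 0.0207]
orientation: [180.0, -0.0, 0.0]
force: [0.2, -0.0, 0.2]
gripper_width: 0.325
grasp_force: 0.0
```

```bash
python3 - <<'E'
from h import *
p=look("orange",.013);print(ctrl.observe()["grasp_force"])
q=ctrl.read_camera("side")
im=np.hstack([p["pixels"][0:420,140:420],cv2.resize(q["pixels"][130:230,180:310],None,fx=4,fy=4)[:400].copy() if 0 else cv2.resize(q["pixels"][130:235,185:305],(480,420))])
cv2.imwrite("pics/w2.png",im[:,:,::-1])
E
```

```text
orange [274.4 243.3] [50.7 54.1] 1438 -> [ 0.6177 -0.2569  0.013 ]
tcp [ 0.6172 -0.2568  0.0207] [-1.8e+02 -0.0e+00  1.0e-02] w 29.5 F [-0.3  0.3 -0.1] t 7.2
0.0
```

View pics/w2.png

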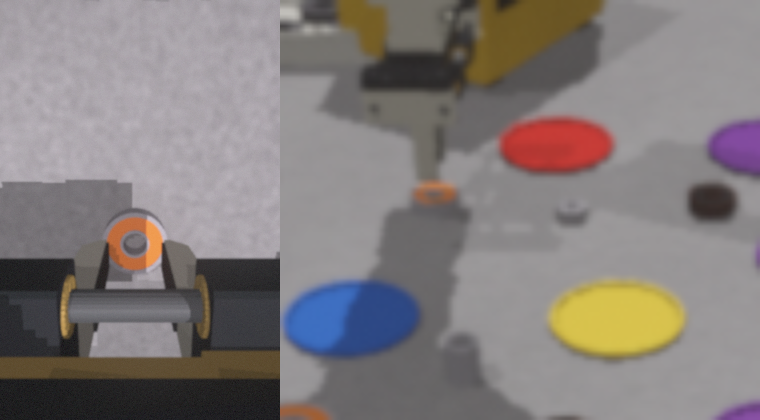

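```bash
python3 - <<'E'
from h import *
p=ctrl.read_camera("wrist")
Tc=np.linalg.inv(p["cam_to_world"])
def pr(x):
    c=Tc[:3,:3]@x+Tc[:3,3];u=p["camera_matrix"]@c;return (u[:2]/u[2]).round(1)
print(p["cam_to_world"][:3,3].round(4))
for z in(.004,.02):
  for w in(.015,.021):
    print(z,w,[pr(np.array([.617+dx,-.257+s*w,z])) for s in(1,-1) for dx in (.0075,)])
cv2.imwrite("pics/w3.png",cv2.resize(p["pixels"][180:320,190:370],None,fx=4,fy=4,interpolation=cv2.INTER_CUBIC)[:,:,::-1])
E
```

```text
[ 0.6867 -0.2573  0.1993]
0.004 0.015 [array([251.9, 229. ]), array([297.2, 228.9])]
0.004 0.021 [array([242.9, 229. ]), array([306.3, 228.9])]
0.02 0.015 [array([250. , 236.9]), array([299.1, 236.9])]
0.02 0.021 [array([240.2, 236.9]), array([308.9, 236.9])]
```

View pics/w3.png

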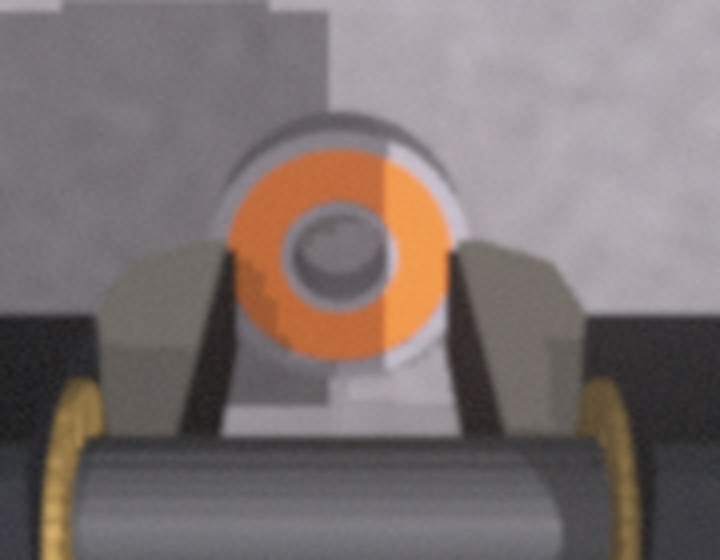

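```bash
python3 - <<'E'
from h import *
q=ctrl.read_camera("side");p=ctrl.read_camera("wrist")
o,d=ray(q,(221.8,176.3))
for y in(-.2245,-.242,-.257):print("side",(o+d*(y-o[1])/d[1]).round(4))
o,d=ray(p,(248,241))
for x in (.6245,.617):print("wrist",(o+d*(x-o[0])/d[0]).round(4))
o,d=ray(p,(302.5,241));print("wrist",(o+d*(.6245-o[0])/d[0]).round(4))
E
```

```text
side [ 0.6156 -0.2245  0.0367]
side [ 0.6186 -0.242   0.0272]
side [ 0.6211 -0.257   0.0191]
wrist [ 0.6245 -0.2414  0.0273]
wrist [ 0.617  -0.2394  0.0066]
wrist [ 0.6245 -0.2735  0.0274]
```

Both views put the fingertips at about z = 0.027 with the TCP reading 0.021. So the tips are not 17 mm ahead of the reading, and they closed above the bearing. I open and go lower in checked steps.

arm_command([
  [[0, 0, 0, 0, 0, 0, 0.093], [0, 0, 0, 0, 0, 0, 0.093], [0, 0, 0, 0, 0, 0, 0.093], [0, 0, 0, 0, 0, 0, 0.093], [0, 0, 0, 0, 0, 0, 0.093], [0, 0, 0, 0, 0, 0.005, 0.093], [0, 0, 0, 0, 0, 0.005, 0.093], [0, 0, 0, 0, 0, 0, 0.093], [0, 0, 0, 0, 0, 0, 0.093]],
])

```text
t: 8.52
tcp_pos: [0.6171, -0.2568, 0.0105]
orientation: [-180.0, 0.0, 0.0]
force: [-0.5, 0.2, 0.3]
gripper_width: 1.0
grasp_force: 0.0
```

```bash
python3 - <<'E'
from h import *
p=look("orange",.013)
q=ctrl.read_camera("side");t=cv2.resize(q["pixels"][150:220,190:260],(420,420),interpolation=cv2.INTER_CUBIC)
im=np.hstack([cv2.resize(p["pixels"][180:390,85:275],(380,420)),t])
cv2.imwrite("pics/w4.png",im[:,:,::-1])
E
```

```text
orange [274.3 248.9] [53.1 57. ] 1611 -> [ 0.6178 -0.2568  0.013 ]
tcp [ 0.6172 -0.2569  0.0107] [ 1.8e+02 -0.0e+00  1.0e-02] w 92.9 F [-0.9 -0.1 -0.5] t 8.57
```

View pics/w4.png

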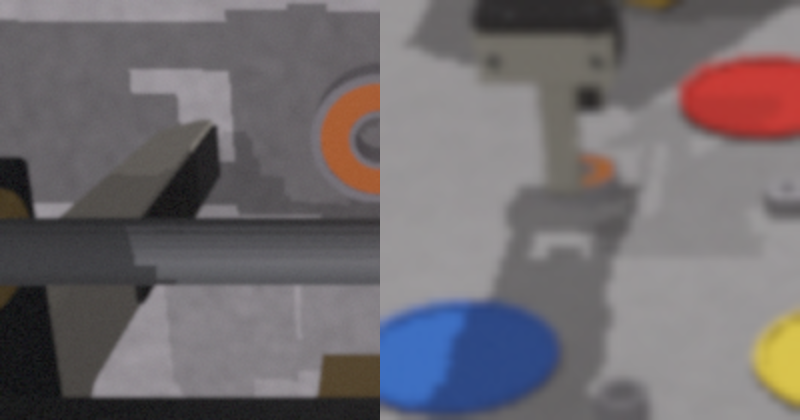

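```bash
python3 - <<'E'
from h import *
q=ctrl.read_camera("side");p=ctrl.read_camera("wrist")
o,d=ray(q,(220.5,181.7))
for y in(-.193,-.2105):print("side",(o+d*(y-o[1])/d[1]).round(4))
o,d=ray(p,(192.5,242.5))
for x in (.6245,):print("wrist",(o+d*(x-o[0])/d[0]).round(4))
E
```

```text
side [ 0.6158 -0.193   0.0338]
side [ 0.6188 -0.2105  0.024 ]
wrist [ 0.6245 -0.2093  0.0197]
```

The tips are still about 17–20 mm up and there is no contact. I lower 12 mm more, then close.

arm_command([
  [[0, 0, 0, 0, 0, 0.005, 0.093], [0, 0, 0, 0, 0, 0.004, 0.093], [0, 0, 0, 0, 0, 0.003, 0.093], [0, 0, 0, 0, 0, 0, 0.093], [0, 0, 0, 0, 0, 0, 0.093]],
])

```text
t: 9.35
tcp_pos: [0.6172, -0.2568, -0.0013]
orientation: [-180.0, -0.0, 0.0]
force: [0.1, 0.1, -0.6]
gripper_width: 0.999
grasp_force: 0.0
```

arm_command([
  [[0, 0, 0, 0, 0, 0, 0.036], [0, 0, 0, 0, 0, 0, 0.036], [0, 0, 0, 0, 0, 0, 0.036], [0, 0, 0, 0, 0, 0, 0.036], [0, 0, 0, 0, 0, 0, 0.036], [0, 0, 0, 0, 0, 0, 0.036], [0, 0, 0, 0, 0, 0, 0.036], [0, 0, 0, 0, 0, 0, 0.036]],
])

```text
t: 10.35
tcp_pos: [0.6172, -0.2569, -0.0013]
orientation: [180.0, -0.0, 0.0]
force: [0.1, -0.0, -0.6]
gripper_width: 0.426
grasp_force: 30.0
```

```bash
python3 - <<'E'
from h import *
p=look("orange",.013);print(ctrl.observe()["grasp_force"])
q=ctrl.read_camera("side");t=cv2.resize(q["pixels"][150:220,190:260],(420,420),interpolation=cv2.INTER_CUBIC)
im=np.hstack([cv2.resize(p["pixels"][200:350,205:340],(378,420)),t])
cv2.imwrite("pics/w5.png",im[:,:,::-1])
E
```

```text
orange [274.8 256.5] [56.3 61. ] 1833 -> [ 0.6179 -0.2572  0.013 ]
tcp [ 0.6172 -0.2569 -0.0013] [1.8e+02 0.0e+00 1.0e-02] w 39.5 F [ 0.2 -1.  -0.3] t 10.4
29.999992847442627
```

View pics/w5.png

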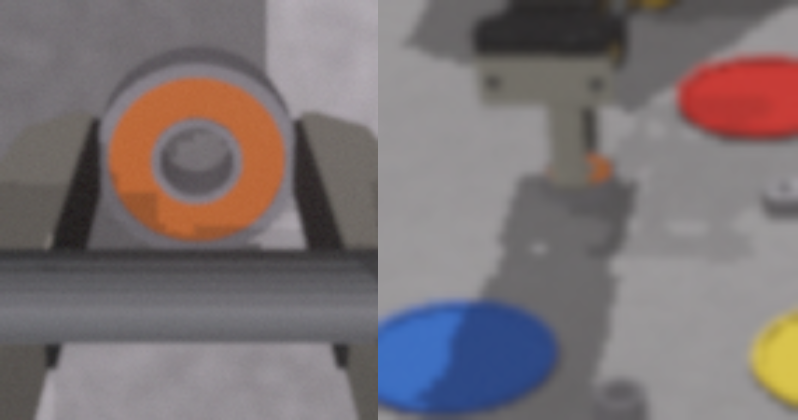

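Solid grip, centred (bearing at left panel centre). Now lift and carry to blue.

arm_command([
  [[0, 0, 0, 0, 0, -0.02, 0.036], [0, 0, 0, 0, 0, -0.04, 0.036], [0, 0, 0, 0.01, -0.0456, 0, 0.036], [0, 0, 0, 0.01, -0.0456, 0, 0.036], [0, 0, 0, 0.01, -0.0456, 0, 0.036], [0, 0, 0, 0.01, -0.0456, 0, 0.036], [0, 0, 0, 0, 0, 0, 0.036], [0, 0, 0, 0, 0, 0.03, 0.036], [0, 0, 0, 0, 0, 0.015, 0.036], [0, 0, 0, 0, 0, 0, 0.036], [0, 0, 0, 0, 0, 0, 0.036]],
])

```text
t: 11.82
tcp_pos: [0.6577, -0.0752, 0.0145]
orientation: [180.0, -0.1, -0.0]
force: [0.0, 0.3, -0.2]
gripper_width: 0.425
grasp_force: 30.0
```

```bash
python3 - <<'E'
from h import *
p=look("orange",.028);print(ctrl.observe()["grasp_force"])
for z in (.004,):print([(b[0].round(),b[1].round(),b[2],plane(p,b[0],z).round(4)) for b in blobs(p,"blue",300)[:2]])
E
```

```text
orange [  8.9 228. ] [73.8 92.1] 2010 -> [0.6754 0.0733 0.028 ]
orange [274.8 256.6] [56.  60.7] 1791 -> [ 0.658  -0.0755  0.028 ]
tcp [ 0.6579 -0.0751  0.0148] [ 1.7997e+02 -1.0000e-01 -3.0000e-02] w 39.2 F [-0.1 -0.4 -0.8] t 11.88
29.999820291996002
[(array([273., 238.]), array([149., 158.]), 8871, array([ 0.6611, -0.0744,  0.004 ]))]
```

arm_command([
  [[0, 0, 0, 0, 0, 0.008, 0.036], [0, 0, 0, 0, 0, 0.0045, 0.036], [0, 0, 0, 0, 0, 0, 0.036], [0, 0, 0, 0, 0, 0, 0.036], [0, 0, 0, 0, 0, 0, 0.046], [0, 0, 0, 0, 0, 0, 0.06], [0, 0, 0, 0, 0, 0, 0.075], [0, 0, 0, 0, 0, 0, 0.075], [0, 0, 0, 0, 0, -0.02, 0.093], [0, 0, 0, 0, 0, -0.04, 0.093], [0, 0, 0, 0, 0, -0.03, 0.093], [0, 0, 0, 0, 0, 0, 0.093]],
])

```text
t: 13.38
tcp_pos: [0.6592, -0.075, 0.0942]
orientation: [179.9, -0.3, 0.0]
force: [0.6, 1.1, -0.1]
gripper_width: 1.001
grasp_force: 0.0
```

```bash
python3 - <<'E'
from h import *
p=look("orange",.016)
t=ctrl.read_camera("top")
for c,z in(("orange",.016),("blue",.004)):print(c,[(plane(t,b[0],z).round(4),b[2]) for b in blobs(t,c)[:6]])
E
```

```text
orange [ 86.4 202.5] [55.2 64.5] 1740 -> [0.6711 0.0852 0.016 ]
orange [273.9 217.9] [37.5 38.9] 725 -> [ 0.6574 -0.0746  0.016 ]
tcp [ 0.6578 -0.0746  0.0921] [ 1.7996e+02 -1.3000e-01  1.0000e-02] w 92.9 F [-0.4 -0.  -0.2] t 13.43
orange [(array([0.5963, 0.2421, 0.016 ]), 152), (array([0.6715, 0.0921, 0.016 ]), 111), (array([ 0.8865, -0.2939,  0.016 ]), 28), (array([ 0.9478, -0.3127,  0.016 ]), 25), (array([ 0.8919, -0.3693,  0.016 ]), 23), (array([ 0.948 , -0.3965,  0.016 ]), 21)]
blue [(array([0.3612, 0.6701, 0.004 ]), 422), (array([0.3855, 0.6319, 0.004 ]), 374), (array([0.904 , 0.6313, 0.004 ]), 249), (array([0.4644, 0.6848, 0.004 ]), 216)]
```

The 42 mm bearing sits within 1 mm of the blue centre. Next is the 62 mm one.

arm_command([
  [[0, 0, 0, 0.0045, -0.0535, 0, 0.093], [0, 0, 0, 0.0045, -0.0535, 0, 0.093], [0, 0, 0, 0.004, -0.053, 0, 0.093], [0, 0, 0, 0, 0, 0, 0.093], [0, 0, 0, 0, 0, 0.04, 0.093], [0, 0, 0, 0, 0, 0.03, 0.093], [0, 0, 0, 0, 0, 0.015, 0.093], [0, 0, 0, 0, 0, 0.007, 0.093], [0, 0, 0, 0, 0, 0, 0.093], [0, 0, 0, 0, 0, 0, 0.093]],
])

```text
t: 14.72
tcp_pos: [0.6711, 0.0854, 0.0004]
orientation: [180.0, -0.1, -0.0]
force: [0.4, 0.7, 1.1]
gripper_width: 0.999
grasp_force: 0.0
```

arm_command([
  [[0, 0, 0, 0, 0, 0, 0.053], [0, 0, 0, 0, 0, 0, 0.053], [0, 0, 0, 0, 0, 0, 0.053], [0, 0, 0, 0, 0, 0, 0.053], [0, 0, 0, 0, 0, 0, 0.053], [0, 0, 0, 0, 0, 0, 0.053], [0, 0, 0, 0, 0, 0, 0.053], [0, 0, 0, 0, 0, 0, 0.053]],
])

```text
t: 15.72
tcp_pos: [0.6702, 0.0856, -0.0007]
orientation: [-180.0, -0.0, 0.0]
force: [-0.2, 0.2, 2.6]
gripper_width: 0.656
grasp_force: 30.0
```

```bash
python3 - <<'E'
from h import *
look("orange",.016);print(ctrl.observe()["grasp_force"])
E
```

```text
orange [274.8 256.5] [85.3 92.4] 3462 -> [0.6719 0.0853 0.016 ]
orange [540.7 266.5] [14.6 43. ] 347 -> [ 0.6658 -0.0654  0.016 ]
tcp [ 0.6701  0.0856 -0.0007] [-1.7999e+02 -0.0000e+00  1.0000e-02] w 60.3 F [-0.4  0.4  2.6] t 15.78
30.00066965818405
```

arm_command([
  [[0, 0, 0, 0, 0, -0.02, 0.053], [0, 0, 0, 0, 0, -0.05, 0.053], [0, 0, 0, -0.0186, 0.057, 0, 0.053], [0, 0, 0, -0.0186, 0.057, 0, 0.053], [0, 0, 0, -0.0186, 0.057, 0, 0.053], [0, 0, 0, -0.0186, 0.057, 0, 0.053], [0, 0, 0, -0.0186, 0.057, 0, 0.053], [0, 0, 0, -0.0186, 0.057, 0, 0.053], [0, 0, 0, -0.0186, 0.057, 0, 0.053], [0, 0, 0, -0.0186, 0.057, 0, 0.053], [0, 0, 0, 0, 0, 0, 0.053], [0, 0, 0, 0, 0, 0, 0.053]],
])

```text
t: 17.27
tcp_pos: [0.5211, -0.3703, 0.0695]
orientation: [-180.0, -0.0, -0.1]
force: [0.4, 0.2, -2.9]
gripper_width: 0.653
grasp_force: 30.0
```

arm_command([
  [[0, 0, 0, 0, 0, 0.035, 0.053], [0, 0, 0, 0, 0, 0.015, 0.053], [0, 0, 0, 0, 0, 0, 0.053], [0, 0, 0, 0, 0, 0, 0.053]],
])

```text
t: 17.77
tcp_pos: [0.5222, -0.3703, 0.0201]
orientation: [179.9, -0.1, 0.1]
force: [0.3, -0.0, -2.4]
gripper_width: 0.651
grasp_force: 30.0
```

```bash
python3 - <<'E'
from h import *
p=look("orange",.036);print(ctrl.observe()["grasp_force"])
print([(b[0].round(),b[1].round(),b[2],plane(p,b[0],.004).round(4)) for b in blobs(p,"red",300)[:2]])
E
```

```text
orange [274.8 256.5] [85.7 92.5] 3500 -> [ 0.5236 -0.3707  0.036 ]
tcp [ 0.5223 -0.3707  0.0204] [ 1.7992e+02 -8.0000e-02  5.0000e-02] w 60.5 F [-0.1  0.6 -1.7] t 17.82
29.99958962202072
[(array([274., 235.]), array([145., 153.]), 6371, array([ 0.5258, -0.3699,  0.004 ])), (array([275., 252.]), array([27., 37.]), 794, array([ 0.5132, -0.3708,  0.004 ]))]
```

arm_command([
  [[0, 0, 0, 0, 0, 0.01, 0.053], [0, 0, 0, 0, 0, 0.005, 0.053], [0, 0, 0, 0, 0, 0.0025, 0.053], [0, 0, 0, 0, 0, 0, 0.053], [0, 0, 0, 0, 0, 0, 0.053], [0, 0, 0, 0, 0, 0, 0.066], [0, 0, 0, 0, 0, 0, 0.08], [0, 0, 0, 0, 0, 0, 0.093], [0, 0, 0, 0, 0, 0, 0.093], [0, 0, 0, 0, 0, -0.02, 0.093], [0, 0, 0, 0, 0, -0.04, 0.093], [0, 0, 0, 0, 0, -0.04, 0.093]],
])

```text
t: 19.32
tcp_pos: [0.5212, -0.3703, 0.1023]
orientation: [-180.0, 0.0, 0.0]
force: [0.7, -0.7, -0.1]
gripper_width: 1.004
grasp_force: 0.0
```

```bash
python3 - <<'E'
from h import *
look("orange",.019)
E
```

```text
orange [274.7 213.4] [56.2 58.9] 1555 -> [ 0.5215 -0.3704  0.019 ]
tcp [ 0.5237 -0.3727  0.1088] [ 1.7964e+02 -3.6000e-01  2.0000e-02] w 93.1 F [ 1.4 -1.8  2.6] t 19.38
```

62 mm placed within 1 mm of the red centre. On to the 52 mm bearing.

arm_command([
  [[0, 0, 0, 0.0068, -0.0557, 0, 0.093], [0, 0, 0, 0.0068, -0.0557, 0, 0.093], [0, 0, 0, 0.0068, -0.0557, 0, 0.093], [0, 0, 0, 0.0068, -0.0557, 0, 0.093], [0, 0, 0, 0.0068, -0.0557, 0, 0.093], [0, 0, 0, 0.0068, -0.0557, 0, 0.093], [0, 0, 0, 0.0068, -0.0557, 0, 0.093], [0, 0, 0, 0.0068, -0.0557, 0, 0.093], [0, 0, 0, 0.0068, -0.0557, 0, 0.093], [0, 0, 0, 0.0068, -0.0557, 0, 0.093], [0, 0, 0, 0.0068, -0.0557, 0, 0.093], [0, 0, 0, 0, 0, 0, 0.093]],
])

```text
t: 20.88
tcp_pos: [0.5958, 0.2464, 0.1013]
orientation: [-179.9, -0.0, 0.3]
force: [-0.1, -0.5, 0.1]
gripper_width: 1.003
grasp_force: 0.0
```

arm_command([
  [[0, 0, 0, 0, 0, 0, 0.093], [0, 0, 0, 0, 0, 0.02, 0.093], [0, 0, 0, 0, 0, 0, 0.093], [0, 0, 0, 0, 0, 0, 0.093]],
])

```text
t: 21.38
tcp_pos: [0.5965, 0.2411, 0.0821]
orientation: [180.0, -0.0, -0.1]
force: [0.4, 0.3, 1.1]
gripper_width: 0.999
grasp_force: 0.0
```

```bash
python3 - <<'E'
from h import *
look("orange",.015)
E
```

```text
orange [273.2 218.1] [49.8 51.6] 1273 -> [0.5971 0.2421 0.015 ]
tcp [0.5967 0.2414 0.0825] [-1.7999e+02 -6.0000e-02 -7.0000e-02] w 93.1 F [-0.6  0.5  0.3] t 21.43
```

Aligned within 1 mm, so down and grip.

arm_command([
  [[0, 0, 0, 0, 0, 0.04, 0.093], [0, 0, 0, 0, 0, 0.03, 0.093], [0, 0, 0, 0, 0, 0.0125, 0.093], [0, 0, 0, 0, 0, 0, 0.093], [0, 0, 0, 0, 0, 0, 0.045], [0, 0, 0, 0, 0, 0, 0.045], [0, 0, 0, 0, 0, 0, 0.045], [0, 0, 0, 0, 0, 0, 0.045], [0, 0, 0, 0, 0, 0, 0.045], [0, 0, 0, 0, 0, 0, 0.045], [0, 0, 0, 0, 0, 0, 0.045], [0, 0, 0, 0, 0, 0, 0.045]],
])

```text
t: 22.92
tcp_pos: [0.5962, 0.2423, -0.0006]
orientation: [-180.0, -0.0, 0.0]
force: [-0.1, 0.7, 2.5]
gripper_width: 0.537
grasp_force: 30.0
```

```bash
python3 - <<'E'
from h import *
look("orange",.015);print(ctrl.observe()["grasp_force"])
E
```

```text
orange [274.8 256.5] [70.8 76.5] 2702 -> [0.5975 0.242  0.015 ]
tcp [ 0.5962  0.2423 -0.0006] [-1.7999e+02 -2.0000e-02  1.0000e-02] w 50.3 F [-0.7  0.   3.1] t 22.98
30.000629425048828
```

arm_command([
  [[0, 0, 0, 0, 0, -0.02, 0.045], [0, 0, 0, 0, 0, -0.05, 0.045], [0, 0, 0, -0.0237, 0.0538, 0, 0.045], [0, 0, 0, -0.0237, 0.0538, 0, 0.045], [0, 0, 0, -0.0237, 0.0538, 0, 0.045], [0, 0, 0, -0.0237, 0.0538, 0, 0.045], [0, 0, 0, -0.0237, 0.0538, 0, 0.045], [0, 0, 0, -0.0237, 0.0538, 0, 0.045], [0, 0, 0, 0, 0, 0, 0.045], [0, 0, 0, 0, 0, 0.035, 0.045], [0, 0, 0, 0, 0, 0.015, 0.045], [0, 0, 0, 0, 0, 0, 0.045]],
])

```text
t: 24.48
tcp_pos: [0.453, -0.0792, 0.018]
orientation: [-179.9, 0.2, 0.1]
force: [0.3, -0.6, -1.1]
gripper_width: 0.537
grasp_force: 30.0
```

```bash
python3 - <<'E'
from h import *
p=look("orange",.035);print(ctrl.observe()["grasp_force"])
print([(b[0].round(),b[1].round(),b[2],plane(p,b[0],.004).round(4)) for b in blobs(p,"yellow",300)[:2]])
E
```

```text
orange [274.8 256.4] [71.2 76.6] 2737 -> [ 0.455  -0.0796  0.035 ]
tcp [ 0.4538 -0.0796  0.0188] [-1.7996e+02  7.0000e-02  6.0000e-02] w 50.5 F [ 0.3  0.7 -0.7] t 24.52
29.99967724084854
[(array([276., 234.]), array([150., 155.]), 7976, array([ 0.4575, -0.0804,  0.004 ])), (array([275., 252.]), array([19., 28.]), 435, array([ 0.4448, -0.0796,  0.004 ]))]
```

arm_command([
  [[0, 0, 0, 0, 0.001, 0.01, 0.045], [0, 0, 0, 0, 0, 0.005, 0.045], [0, 0, 0, 0, 0, 0.0022, 0.045], [0, 0, 0, 0, 0, 0, 0.045], [0, 0, 0, 0, 0, 0, 0.045], [0, 0, 0, 0, 0, 0, 0.056], [0, 0, 0, 0, 0, 0, 0.07], [0, 0, 0, 0, 0, 0, 0.085], [0, 0, 0, 0, 0, 0, 0.085], [0, 0, 0, 0, 0, -0.02, 0.085], [0, 0, 0, 0, 0, -0.04, 0.085], [0, 0, 0, 0, 0, -0.04, 0.085]],
])

```text
t: 26.02
tcp_pos: [0.4536, -0.0814, 0.1028]
orientation: [-180.0, 0.0, 0.0]
force: [0.8, -1.1, 0.2]
gripper_width: 0.914
grasp_force: 0.0
```

```bash
python3 - <<'E'
from h import *
look("orange",.018)
E
```

```text
orange [274.7 212.8] [46.7 49. ] 1120 -> [ 0.4541 -0.0816  0.018 ]
tcp [ 0.4568 -0.0827  0.1078] [ 1.7982e+02 -4.0000e-01  2.0000e-02] w 85.3 F [ 2.3 -0.2  2.3] t 26.07
```

arm_command([
  [[0, 0, 0, -0.01, -0.0578, 0, 0.085], [0, 0, 0, -0.01, -0.0578, 0, 0.085], [0, 0, 0, -0.01, -0.0578, 0, 0.085], [0, 0, 0, -0.01, -0.0578, 0, 0.085], [0, 0, 0, -0.01, -0.0578, 0, 0.07], [0, 0, 0, -0.01, -0.0578, 0, 0.07], [0, 0, 0, 0, 0, 0.02, 0.07], [0, 0, 0, 0, 0, 0, 0.07], [0, 0, 0, 0, 0, 0, 0.07], [0, 0, 0, 0, 0, 0, 0.07]],
])

```text
t: 27.32
tcp_pos: [0.3947, 0.2646, 0.0826]
orientation: [-180.0, -0.1, -0.1]
force: [0.0, -0.3, 0.1]
gripper_width: 0.753
grasp_force: 0.0
```

```bash
python3 - <<'E'
from h import *
look("orange",.010)
E
```

```text
orange [272.4 217.8] [28.7 30. ] 395 -> [0.3942 0.2665 0.01  ]
tcp [0.3947 0.2647 0.0826] [-1.7998e+02 -6.0000e-02 -9.0000e-02] w 70.0 F [0.5 0.1 0.7] t 27.38
```

arm_command([
  [[0, 0, 0, 0, -0.0015, 0.04, 0.07], [0, 0, 0, 0, 0, 0.03, 0.07], [0, 0, 0, 0, 0, 0.0125, 0.07], [0, 0, 0, 0, 0, 0.003, 0.07], [0, 0, 0, 0, 0, 0.002, 0.07], [0, 0, 0, 0, 0, 0, 0.07], [0, 0, 0, 0, 0, 0, 0.07]],
])

```text
t: 28.25
tcp_pos: [0.3944, 0.267, -0.0049]
orientation: [-180.0, -0.1, 0.0]
force: [-0.1, 0.1, 0.2]
gripper_width: 0.753
grasp_force: 0.0
```

arm_command([
  [[0, 0, 0, 0, 0, 0, 0.026], [0, 0, 0, 0, 0, 0, 0.026], [0, 0, 0, 0, 0, 0, 0.026], [0, 0, 0, 0, 0, 0, 0.026], [0, 0, 0, 0, 0, 0, 0.026], [0, 0, 0, 0, 0, 0, 0.026], [0, 0, 0, 0, 0, 0, 0.026], [0, 0, 0, 0, 0, 0, 0.026]],
])

```text
t: 29.25
tcp_pos: [0.3939, 0.2667, -0.0056]
orientation: [180.0, 0.0, 0.0]
force: [-0.2, -0.8, 0.6]
gripper_width: 0.32
grasp_force: 30.0
```

```bash
python3 - <<'E'
from h import *
look("orange",.010);print(ctrl.observe()["grasp_force"])
E
```

```text
orange [274.9 257.6] [42.6 46.2] 990 -> [0.3945 0.2664 0.01  ]
tcp [ 0.3939  0.2667 -0.0056] [1.8e+02 0.0e+00 1.0e-02] w 30.3 F [0.6 0.4 0.1] t 29.3
29.999821186065674
```

arm_command([
  [[0, 0, 0, 0, 0, -0.02, 0.026], [0, 0, 0, 0, 0, -0.05, 0.026], [0, 0, 0, 0.0386, -0.0306, 0, 0.026], [0, 0, 0, 0.0386, -0.0306, 0, 0.026], [0, 0, 0, 0.0386, -0.0306, 0, 0.026], [0, 0, 0, 0.0386, -0.0306, 0, 0.026], [0, 0, 0, 0, 0, 0, 0.026], [0, 0, 0, 0, 0, 0.035, 0.026], [0, 0, 0, 0, 0, 0.015, 0.026], [0, 0, 0, 0, 0, 0, 0.026], [0, 0, 0, 0, 0, 0, 0.026]],
])

```text
t: 30.68
tcp_pos: [0.5487, 0.3892, 0.0156]
orientation: [-180.0, -0.1, -0.0]
force: [-0.2, -0.5, 0.1]
gripper_width: 0.322
grasp_force: 30.0
```

```bash
python3 - <<'E'
from h import *
p=look("orange",.030);print(ctrl.observe()["grasp_force"])
print([(b[0].round(),b[1].round(),b[2],plane(p,b[0],.004).round(4)) for b in blobs(p,"green",300)[:2]])
E
```

```text
orange [274.9 257.6] [42.8 46.4] 1011 -> [0.5488 0.3889 0.03  ]
tcp [0.549  0.3894 0.0159] [-1.7995e+02 -1.1000e-01  0.0000e+00] w 30.1 F [-0.9  0.1 -0.6] t 30.73
29.99983102083206
[(array([275., 233.]), array([139., 155.]), 9704, array([0.5549, 0.3885, 0.004 ]))]
```

arm_command([
  [[0, 0, 0, 0, 0, 0.01, 0.026], [0, 0, 0, 0, 0, 0.005, 0.026], [0, 0, 0, 0, 0, 0.0018, 0.026], [0, 0, 0, 0, 0, 0, 0.026], [0, 0, 0, 0, 0, 0, 0.026], [0, 0, 0, 0, 0, 0, 0.036], [0, 0, 0, 0, 0, 0, 0.048], [0, 0, 0, 0, 0, 0, 0.05], [0, 0, 0, 0, 0, 0, 0.05], [0, 0, 0, 0, 0, -0.02, 0.06], [0, 0, 0, 0, 0, -0.04, 0.07], [0, 0, 0, 0, 0, -0.06, 0.07]],
])

```text
t: 32.22
tcp_pos: [0.5473, 0.3886, 0.1184]
orientation: [179.9, 0.2, 0.0]
force: [1.1, 0.0, 0.5]
gripper_width: 0.748
grasp_force: 0.0
```

arm_command([
  [[0, 0, 0, 0, 0, -0.03, 0.07], [0, 0, 0, -0.04, 0, -0.03, 0.07], [0, 0, 0, -0.05, 0, 0, 0.07], [0, 0, 0, -0.05, 0, 0, 0.07], [0, 0, 0, 0, 0, 0, 0.07], [0, 0, 0, 0, 0, 0, 0.07]],
])

```text
t: 32.98
tcp_pos: [0.4092, 0.3896, 0.1792]
orientation: [-179.9, -0.2, 0.0]
force: [-0.8, -0.3, -0.2]
gripper_width: 0.753
grasp_force: 0.0
```

```bash
python3 - <<'E'
from h import *
look("orange",.013)
t=ctrl.read_camera("top");s=ctrl.read_camera("side")
for n,p in(("T",t),("S",s)):print(n,[(b[0].round(),plane(p,b[0],.016).round(4),b[2]) for b in blobs(p,"orange")[:8]])
cv2.imwrite("pics/fin.png",np.hstack([t["pixels"][100:300,80:480],s["pixels"][130:350,150:350][10:210]])[:,:,::-1])
E
```

```text
orange [275.6  62.3] [24.2 26.5] 283 -> [0.5485 0.3888 0.013 ]
tcp [0.4096 0.3895 0.1788] [-1.7994e+02 -1.3000e-01 -0.0000e+00] w 69.6 F [0.7 0.6 0.2] t 33.02
T [(array([431., 182.]), array([ 0.5223, -0.3721,  0.016 ]), 218), (array([313., 211.]), array([ 0.4547, -0.0822,  0.016 ]), 158), (array([308., 130.]), array([ 0.6577, -0.0749,  0.016 ]), 101), (array([121., 177.]), array([0.5479, 0.388 , 0.016 ]), 53), (array([363.,  38.]), array([ 0.8941, -0.218 ,  0.016 ]), 30), (array([394.,  40.]), array([ 0.8875, -0.2961,  0.016 ]), 27), (array([423.,  38.]), array([ 0.8896, -0.3697,  0.016 ]), 24), (array([399.,  17.]), array([ 0.9478, -0.3126,  0.016 ]), 22)]
S [(array([142., 158.]), array([ 0.9346, -0.3932,  0.016 ]), 171)]
```

View pics/fin.png

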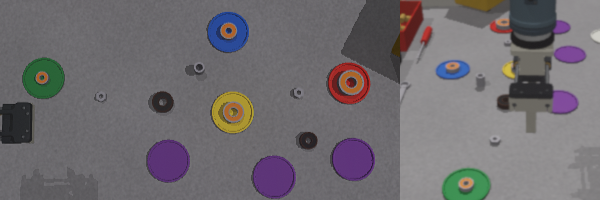

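All four bearings sit centred in their dishes: blue (228,32), red (350,82), yellow (233,112), green (42,78). The old ones are untouched at (162,102) and (308,140). Handing in.

```bash
python3 -c "
from cell import ctrl
print(ctrl.hand_in())"
```

```text
the job is handed in; nothing more can be done
None
```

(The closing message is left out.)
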